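Lock the valve housing in the test stand and hold the dead-man lever on the mark

TASK

Lock the green housing into the test stand: drive its steel locating pin down with the mallet until the pin's head sits fully home on its collar, and only then set the mallet back on its black rubber mat and let go of it. Then press the stand's orange dead-man lever down with the fingers until the dial pointer lies in the green sector, never letting it reach the red, and finish while still holding the lever there, steady. Do not touch the pin with the gripper, and leave the oil bottle, the steel cup and the brass fittings where they are.

Things in the scene. Friction and masses are not known exactly. Their poses are not given: they have to be found in the camera images.
- stand: Fixed test stand: dark steel base plate 200 (x) x 260 (y) x 12 mm, origin at the centre of its underside on the table, z up, -x side towards the robot, yaw within 0.25 rad. In its frame: green housing block 85 x 100 mm centred at x -45, y +60 mm, top 62 mm above the table, with the pin on top; lever on the -y side; dial at the far +y corner.
- pin_top (a point): Centre of the top of the vertical locating pin's round steel head (20 mm across, 6 mm thick), above the housing. The shank below it is yellow. The collar it must sit on is a 30 mm steel disc, top 72 mm above the table, so this point is 78 mm above the table when the pin is home.
- pin (a joint): Travel of the pin in m, downwards: 0 = highest (head top 92 mm above the table), 0.014 = fully home on the collar. Starts at 0 to 0.004. Held by friction: about 8 N moves it and it stays where it is left.
- mallet: Mallet, about 340 g, standing by itself on one face of its head, handle level. Origin: centre of the lower (striking) face, z up. Head: upright cylinder 44 mm across, 80 mm tall, yellow with a dark steel middle. Handle: pale wooden bar 22 mm wide (y) and high, axis 40 mm above the origin, along the mallet's own -x out to 147 mm from the head's axis.
- mallet_grip (a point): Point to grip: on the axis of the mallet's handle, 55 mm from the head's axis (mallet's own -x), 40 mm above the lower face.
- mat: Fixed black rubber mat, 220 (x) x 140 (y) x 3 mm, the mallet's place, to the robot's left or right. Origin at the centre of its underside; top 3 mm above the table.
- lever_pad (a point): Centre of the top face of the orange press pad (42 x 42 x 10 mm) at the lever's end, towards the stand's -x. Hinge along the stand's y, at (55, -70, 85) mm in the stand's frame. With the lever at q rad this point is 0.110 sin(0.25-q) + 0.010 cos(0.25-q) m above the hinge, and about 106 to 111 mm from it along -x: 122 mm above the table at rest.
- lever (a joint): Angle of the dead-man lever in rad: 0 = released (up), grows as the pad is pressed down, stop at 0.56. A spring returns it; torque 1.5 x (q + 0.3) N m, so about 7 N on the pad at q = 0.22 and 9 N at 0.38.
- dial (a point): Centre of the dial's white face (82 mm across, facing up, 67 mm above the table), at (52, 60) mm in the stand's frame. The pointer turns about it clockwise seen from above, 4 rad per rad of the lever. Pointer angle 0 is along the stand's +y (black mark); red sector from pointer angle 2.0 (lever 0.50) to 2.3.
- pointer_tip (a point): Outer end of the black pointer, 38 mm from the dial's centre; its x axis points along the pointer, outwards.
- marker_mid (a point): Middle of the green sector on the dial, 34 mm from the dial's centre; its x axis points outwards. The sector covers 0.22 rad to each side of it.
- marker (a joint): Pointer angle, in rad, of the middle of the green sector (0.88 to 1.52, set anew each time); the lever angle wanted is a quarter of it. Not to be touched.
- tray: Fixed black parts tray, 150 x 120 x 30 mm, four compartments, at the robot's other hand from the mat; origin under its centre.
- fitting_a: Brass fitting standing in the tray, 22 mm across, 26 mm tall, origin under its centre. Leave it.
- fitting_b: Another such brass fitting in the tray. Leave it.
- oil_bottle: Amber oil bottle with a pointed spout, 44 mm across, 125 mm tall, origin under its centre, beside the far corner of the stand. Leave it.
- jar: Small steel cup, 56 mm across, 50 mm tall, origin under its centre, beside the far corner of the stand. Leave it.
Not all that is in view belongs to the job. What is meant by the mallet is not turquoise, and is the smaller of those in its own colour.

How it is judged (in metres and radians):
On the way, in this order (a step that is already met when the one before it is completed fails the run):
1. the pin is driven fully home (value of joint pin above 0.0125 m), for 0.1 s.
2. the mallet is back on its mat, let go (contact force between mallet and mat above 1 N and x of mallet in the frame of mat between -0.11 and 0.11 m and y of mallet in the frame of mat between -0.07 and 0.07 m and contact force between each of the arm, the fingers and mallet below 0.1 N and linear speed of mallet below 0.03 m/s), for 0.2 s.
At the end, for the whole second after the job is handed in: Pin within 1.5 mm of home; mallet untouched, at rest, bearing on the mat with its head over it; fingers press the lever with over 3 N and hold it still, pointer within 0.22 rad of the green sector's middle; bottle, cup and fittings within 25 mm of their starts (all of step 2 and value of joint pin above 0.0125 m and angle between the x axis of pointer_tip and the x axis of marker_mid, either way round below 0.22 rad and contact force between the fingers and lever above 3 N and velocity of joint lever between -0.1 and 0.1 rad/s and distance of each of fitting_a, fitting_b, oil_bottle, jar from where it was at the start of the episode below 0.025 m); the arm keeps its last pose, push and grip.
It fails at once if the gripper or arm touches the pin (contact force between any of the fingers, the arm and pin above 0.5 N).
It fails at once if the lever is pressed before the pin is home and the mallet is back on the mat (value of joint lever above 0.1 rad and (value of joint pin below 0.0125 m or contact force between mallet and mat below 0.1 N)).
It fails at once if the pointer is driven into the red (value of joint lever above 0.5 rad).
It fails at once if a bystander is moved (distance of any of fitting_a, fitting_b, oil_bottle, jar from where it was at the start of the episode above 0.025 m).
It also fails if it takes over 54 s, if anything falls off the work surface, if the arm or the gripper's body presses on something with over 40 N, if the wrist force passes 120 N, or if a joint passes its speed limit or range.

ROBOT

A 6-joint arm with a two-finger parallel gripper is mounted at the origin on the work surface. World frame = base frame: x ahead of the robot, y to its left, z up, the work surface at z = 0. Lengths are in mm, angles in rad, forces in N, time in s.
With the tool pointing down it reaches from about 400 to 925 mm from the base axis. Payload 12.5 kg.
Tool frame: the origin (TCP) lies midway between the tips of the shut fingers; the grasp point (between the pads) lies 19 mm behind it (env.pinch_z is the z of the grasp point in the tool frame, in mm); z points along the fingers, y is the line along which they close (so a half turn about z gives the same grasp; the last joint's range is limited). The gripper opens to 95 mm and grips with 3 to 60 N. Pads are 20 mm wide; open, the fingers measure 119 mm over their backs; the gripper's body (75 mm by 180 mm) begins 59 mm behind the grasp point.
Start: joints at [-1.292, 0.491, 1.559, -0, 1.092, -0.106], TCP at [234.632, -579.305, 214.661] pointing down, gripper open.
Joint ranges: [-3.1, 3.1], [-0.84, 2.19], [0.05, 2.79], [-1.13, 4.28], [0.06, 2.93], [-2.69, 2.69]. Speed limits (rad/s): [2.22, 2.22, 2.79, 3.14, 3.14, 3.14].

INTERFACE

Orientations are given as [roll, pitch, yaw] about the fixed x, y, z axes, in that order (R = Rz(yaw) Ry(pitch) Rx(roll)).
In Python, from cell import env, eyes gives the robot as it stands.
- The arm moves only by the shell command python3 -m inch 'ROWS'. ROWS is JSON, a list of rows, each a list of 3 entries, a list of its own where there are three numbers: the shift along the tool's x, y, z in units of 60 mm (1.0 is 60 mm), then the turn about the tool's z in units of 5 degrees (1.0 is 5 degrees), then the closure, from -1 (fully open) to 1 (shut). In form: [[[tx, ty, tz], turn, claw], ...]. A call has exactly 10 rows; each row shifts and turns the commanded pose from where the row before left it, along the tool's axes as they then stand; what a row does not reach is not made up. A row lasts 1/8 s, in which the tool goes at most 62.5 mm and 10.7 degrees, less where a joint would pass 70% of its speed; a pose out of reach is approached as far as the arm can. A call is refused whole if a number of a shift passes 1 or a number of a turn 1, either way. A call with a gripper value outside its range is refused whole. The fingers move at their own pace and stop on an object; the grip force is fixed at half the most. Time passes only in rows, so rows that do not move let the fingers close, or fill a call up. It gives the time, the measured TCP pose, the force, the opening and the grip force at its end, in the units of the state.
- env.state(): the state, without advancing time (a new reading comes with each control period).
- eyes.read_camera(name): name is "scene" or "top" or "wrist"; returns a dict with "pixels" (384x512x3 uint8, red, green, blue), "fx", "fy", "cx", "cy" (pixels), "distortion" ([k1, k2, p1, p2, k3] as OpenCV has them; the pictures are not rectified), "extrinsics" (4x4, takes a point from world to camera coordinates). Camera axes: x right, y down, z forward; pixel columns grow to the right and rows downward; lengths in mm; the calibration is good to about 2 mm. A picture is of the moment at which its call begins. There is no depth.
- env.job_done(): hands the job in; it is judged then, once.
Trained networks look in a picture, given as the dict that the camera call returned (one of the last four; its "shot" number tells which), for a name from the list of things; names that differ only in an ending like _2 or _b are one class to them, and where a whole thing is asked for, a point or a joint stands for the part that bears it (a point fixed in the world has none). Each returns a list of dicts, best first, with "score" (0 to 1); they miss things now and then, are a little off and sometimes report something else, mostly with a low value. They report only what shows in the picture. A call takes as long as a camera call. They do not tell look-alikes from the thing itself.
- eyes.boxes_of(name, picture): "centre" ([row, column] in pixels, amid what is visible of it).
- eyes.cut_out(name, picture): "mask" (384x512 bool, what is visible of it) and "centre" ([row, column] in pixels, amid what is visible of it).
- eyes.spot_point(name, picture): "centre" ([row, column] in pixels: a listed point, or the origin of a listed thing).
The state is a dict: "t": time; "joints": joint angles; "qvel": joint speeds; "tau": joint torques, N m; "eef_pos": TCP position; "tcp_rot": TCP orientation; "ft_force": force on the tool from outside, world axes, zero at the start; "moment": the same for the moment, N m; "opening": opening from 0.0 (shut) to 1.0 (fully open); "grip_force": force on a finger pad.
Only numpy, scipy, OpenCV 4.12 (cv2) and the standard library are available. Lean on these libraries where they do the work, as an engineer would, in place of code of your own. Each camera call takes 0.05 s, during which the arm holds its last target. There are 200 camera calls.

## Working session

There is one attempt and no reset: what is moved stays moved. The work goes in short steps, Python scripts to look and compute and a shell command to move; the robot and the scene stay as the last step left them, time stands still between calls to the robot, and variables do not carry over. Pictures are saved under pics/ and viewed, at most 10 in all, crops included, and the job is handed in when it is done.

```bash
ls; mkdir -p pics
cat > h.py <<'E'
import numpy as np, cv2
from cell import env, eyes
def ray(p,rc):
    K=np.array([[p["fx"],0,p["cx"]],[0,p["fy"],p["cy"]],[0,0,1.]])
    u=cv2.undistortPoints(np.array([[[rc[1],rc[0]]]],float),K,np.array(p["distortion"],float))[0,0]
    E=np.array(p["extrinsics"]);R,t=E[:3,:3],E[:3,3]
    return -R.T@t, R.T@np.array([u[0],u[1],1.])
def at(p,rc,z):
    o,d=ray(p,rc); return o+d*(z-o[2])/d[2]
def px(p,X):
    K=np.array([[p["fx"],0,p["cx"]],[0,p["fy"],p["cy"]],[0,0,1.]]);E=np.array(p["extrinsics"])
    return cv2.projectPoints(np.array([X],float),cv2.Rodrigues(E[:3,:3])[0],E[:3,3],K,np.array(p["distortion"],float))[0][0,0][::-1]
def save(n,im): cv2.imwrite("pics/"+n,im[:,:,::-1])
E
cat > a.py <<'E'
from h import *
Z=dict(stand=0,pin_top=90,mallet=3,mallet_grip=43,mat=0,lever_pad=122,dial=67,pointer_tip=68,marker_mid=67,tray=0,oil_bottle=0,jar=0,fitting_a=3)
np.set_printoptions(precision=0,suppress=True)
ims=[]
for c in ("top","scene"):
    p=eyes.read_camera(c); ims.append(p["pixels"])
    for n,z in Z.items():
        for d in eyes.spot_point(n,p)[:3]: print(c,n,round(d["score"],2),np.array(d["centre"]),at(p,d["centre"],z))
    save(c+"0.png",p["pixels"])
s=env.state();print({k:s[k] for k in("t","eef_pos","tcp_rot","opening")},env.pinch_z)
E
python3 a.py
```

```text
pics
top stand 0.8 [158. 265.] [586. -36.   0.]
top pin_top 0.6 [160. 242.] [553.  51.  90.]
top mallet 0.81 [178. 172.] [499. 308.   3.]
top mallet 0.71 [296. 158.] [ 72. 335.   3.]
top mallet 0.61 [ 89. 232.] [859. 100.   3.]
top mallet_grip 0.78 [ 94. 247.] [823.  40.  43.]
top mallet_grip 0.75 [190. 168.] [446. 313.  43.]
top mallet_grip 0.6 [274. 157.] [149. 333.  43.]
top mat 0.79 [189. 173.] [459. 303.   0.]
top mat 0.56 [164. 242.] [561.  49.   0.]
top lever_pad 0.75 [165. 280.] [532. -81. 122.]
top lever_pad 0.57 [163. 240.] [534.  54. 122.]
top dial 0.61 [140. 246.] [636.  39.  67.]
top pointer_tip 0.34 [134. 233.] [656.  86.  68.]
top tray 0.8 [191. 334.] [ 468. -296.    0.]
top oil_bottle 0.69 [124. 187.] [711. 266.   0.]
top jar 0.49 [133. 325.] [ 693. -262.    0.]
top fitting_a 0.43 [182. 329.] [ 500. -276.    3.]
scene stand 0.9 [232. 234.] [587. -16.   0.]
scene stand 0.53 [236. 230.] [607. -12.   0.]
scene pin_top 0.63 [213. 261.] [529.  43.  90.]
scene pin_top 0.55 [270. 343.] [505. 335.  90.]
scene mallet 0.97 [303. 181.] [853.  83.   3.]
scene mallet 0.95 [214. 41
[... 225 characters left out ...]
ene mat 0.81 [271. 343.] [450. 305.   0.]
scene lever_pad 0.54 [184. 232.] [535. -82. 122.]
scene dial 0.62 [238. 230.] [642.  41.  67.]
scene pointer_tip 0.43 [248. 238.] [649.  85.  68.]
scene marker_mid 0.62 [217. 259.] [530.  36.  67.]
scene tray 0.75 [170. 209.] [ 473. -300.    0.]
scene tray 0.34 [281. 333.] [497. 308.   0.]
scene oil_bottle 0.81 [319. 264.] [717. 263.   0.]
scene jar 0.66 [205. 157.] [ 707. -275.    0.]
scene jar 0.38 [281. 334.] [495. 311.   0.]
scene fitting_a 0.51 [175. 209.] [ 491. -277.    3.]
scene fitting_a 0.5 [161. 213.] [ 433. -326.    3.]
{'t': 1.4, 'eef_pos': array([ 235., -579.,  215.]), 'tcp_rot': array([3., 0., 0.]), 'opening': 1.0005073004342155} -18.8
```

Run:
```python
import cv2,numpy as np
a=cv2.imread("pics/top0.png")[60:330,130:370];b=cv2.imread("pics/scene0.png")[130:370,130:450]
a=cv2.resize(a,(400,450),interpolation=3)
b=cv2.resize(b,(400,300),interpolation=3)
o=np.zeros((450,800,3),np.uint8);o[:,:400]=a;o[:300,400:]=b;cv2.imwrite("pics/both.png",o)
```

```text
(no output)
```

View pics/both.png

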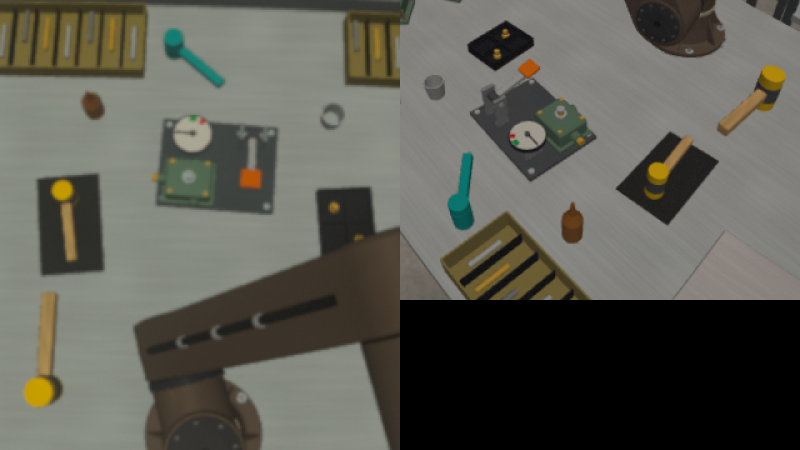

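Three mallets are in view: turquoise at top [89,232], a large yellow one at [296,158], and a smaller yellow one on the mat at [178,172]. The yellow one on the mat fits, being not turquoise and the smaller of the yellow pair. I'll confirm that in an enlarged crop.

Run:
```python
import cv2,numpy as np
from cell import env
b=cv2.imread("pics/scene0.png")[170:300,310:450]
cv2.imwrite("pics/crop.png",cv2.resize(b,(560,520),interpolation=2))
s=env.state();print(s["tcp_rot"],s["t"],s["ft_force"])
```

```text
[3.14149468e+00 2.62391303e-05 3.84800181e-01] 1.4 [ 0.24656894 -0.53542964  0.2211931 ]
```

View pics/crop.png

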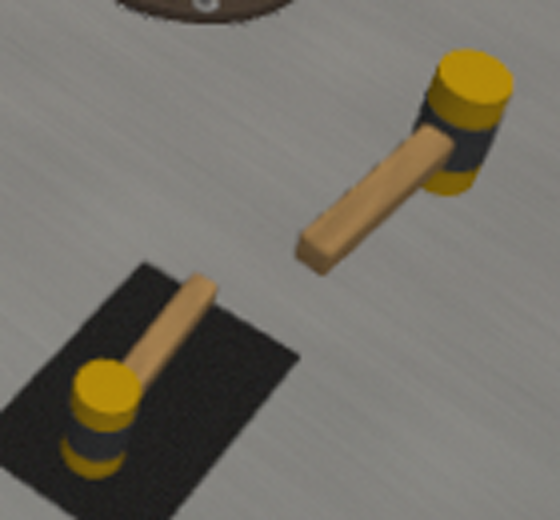

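```bash
python3 -m inch '[[[1,-1,0],0,-1],[[1,-1,0],0,-1],[[1,-1,0],0,-1],[[0.6,-1,0],0,-1],[[0.2,-1,0],0,-1],[[0,-1,0],0,-1],[[0,-1,0],0,-1],[[0,-1,0],0,-1],[[0,-1,0],0,-1],[[0,-1,0],0,-1]]'
```

```text
t: 2.65
eef_pos: [192.7, -6.1, 214.7]
tcp_rot: [3.141, -0.001, 0.383]
ft_force: [1.8, 0.3, -0.7]
opening: 1.0
grip_force: 0.0
```

The crop confirms it: the small yellow mallet stands on the black mat (scene ≈[265,333]), and the other yellow one at ≈[214,420] is clearly bigger.

```bash
python3 -m inch '[[[0.95,-0.53,0],0,-1],[[0.95,-0.53,0],0,-1],[[0.95,-0.53,0],0,-1],[[0.95,-0.53,0],0,-1],[[0.95,-0.53,0],0,-1],[[0.95,-0.53,0],0,-1],[[0,0,0],1,-1],[[0,0,0],1,-1],[[0,0,0],1,-1],[[0,0,0],1,-1]]'
cat > w.py <<'E'
from h import *
import sys
np.set_printoptions(precision=1,suppress=True)
Z=dict(mallet=3,mallet_grip=43,mat=0,pin_top=90,lever_pad=122,dial=67,pointer_tip=68,marker_mid=67)
p=eyes.read_camera("wrist")
print("cam",ray(p,(192,256)))
for n in sys.argv[2:]:
    for d in eyes.spot_point(n,p)[:2]: print(n,round(d["score"],2),np.array(d["centre"]),at(p,d["centre"],Z[n]))
save(sys.argv[1],p["pixels"])
np.save("p.npy",p,allow_pickle=True)
s=env.state();print(s["t"],s["eef_pos"],s["tcp_rot"])
E
python3 w.py w1.png mallet mallet_grip
```

```text
t: 3.9
eef_pos: [414.3, 261.9, 215.4]
tcp_rot: [3.142, -0.0, 0.033]
ft_force: [0.1, -0.8, 0.4]
opening: 1.001
grip_force: 0.0
cam (array([493. , 265.1, 386.4]), array([-0.3,  0. , -1. ]))
mallet 0.75 [109.9 224.8] [498.  312.9   3. ]
mallet_grip 0.81 [150.1 225.4] [447.8 307.2  43. ]
4.05 [414.4 261.8 215.4] [ 3.1 -0.   0. ]
```

View pics/w1.png

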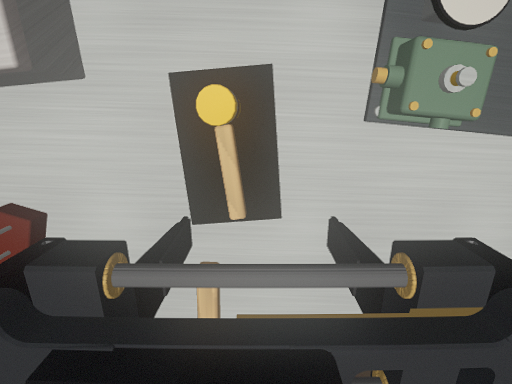

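The wrist view shows the mallet head top at [105,216] and the handle running from [125,224] to [218,237]. Next I'll work out its direction.

Run:
```python
from h import *
p=np.load("p.npy",allow_pickle=True).item()
im=p["pixels"]
hsv=cv2.cvtColor(im,cv2.COLOR_RGB2HSV)
h=at(p,(105,216),83);print("head",h)
E=[]
for r in range(132,214,4):
    row=hsv[r,200:255].astype(int); m=np.where((row[:,2]>110)&(row[:,1]>60))[0]
    E.append(at(p,(r,200+m.mean()),54)[:2])
E=np.array(E);vx,vy,x0,y0=cv2.fitLine(E.astype(np.float32),2,0,.01,.01).ravel()
if vx<0:vx,vy=-vx,-vy
print("yaw",np.arctan2(vy,vx),x0,y0,"end",at(p,(218,237),54), "y at head x",y0+(h[0]-x0)*vy/vx)
```

```text
head [501.7673921  312.48720034  83.        ]
yaw 0.1634982 420.85425 299.83893 end [359.16584004 290.6653262   54.        ] y at head x 313.1872338461781
```

```bash
python3 -m inch '[[[0,0,0],-0.75,-1],[[0,0,0],-0.75,-1],[[0.72,-0.61,0.3],0,-1],[[0,0,0.8],0,-1],[[0,0,0.8],0,-1],[[0,0,0.7],0,-1],[[0,0,0.4],0,-1],[[0,0,0.19],0,-1],[[0,0,0],0,-1],[[0,0,0],0,1]]'
python3 -m inch '[[[0,0,0],0,1],[[0,0,0],0,1],[[0,0,0],0,1],[[0,0,0],0,1],[[0,0,0],0,1],[[0,0,0],0,1],[[0,0,-0.5],0,1],[[0,0,-0.5],0,1],[[0,0,-0.5],0,1],[[0,0,-0.5],0,1]]'
```

```text
t: 5.3
eef_pos: [451.3, 305.3, 24.9]
tcp_rot: [-3.141, -0.001, 0.167]
ft_force: [-1.1, 0.5, -1.0]
opening: 0.943
grip_force: 0.0
t: 6.55
eef_pos: [450.4, 304.8, 144.4]
tcp_rot: [3.141, 0.001, 0.167]
ft_force: [-0.6, -0.5, -3.5]
opening: 0.225
grip_force: 30.0
```

```bash
python3 -m inch '[[[-0.05,0.3,-0.1],0,1],[[-0.05,0.3,-0.1],0,1],[[-0.05,0.3,-0.1],0,1],[[-0.05,0.3,-0.1],0,1],[[-0.05,0.3,-0.1],0,1],[[-0.05,0.3,-0.1],0,1],[[-0.05,0.3,-0.1],0,1],[[-0.05,0.3,-0.1],0,1],[[0,0,0],0,1],[[0,0,0],0,1]]'
python3 w.py w2.png pin_top dial pointer_tip marker_mid lever_pad mallet
```

```text
t: 7.8
eef_pos: [451.1, 159.1, 191.9]
tcp_rot: [-3.142, -0.0, 0.166]
ft_force: [0.6, 0.3, -4.2]
opening: 0.226
grip_force: 30.0
cam (array([528.8, 172.7, 363. ]), array([-0.3, -0. , -1. ]))
pin_top 0.56 [123.7 384.9] [541.3  47.3  90. ]
dial 0.94 [ 27.3 410.7] [637.8  37.5  67. ]
pointer_tip 0.88 [ 14.3 372.3] [641.6  79.   68. ]
pointer_tip 0.65 [ 28.3 410.3] [636.4  38.   68. ]
mallet 0.72 [152.1 255.9] [480.  169.2   3. ]
8.15 [451.  159.3 191.8] [3.1 0.  0.2]
```

View pics/w2.png

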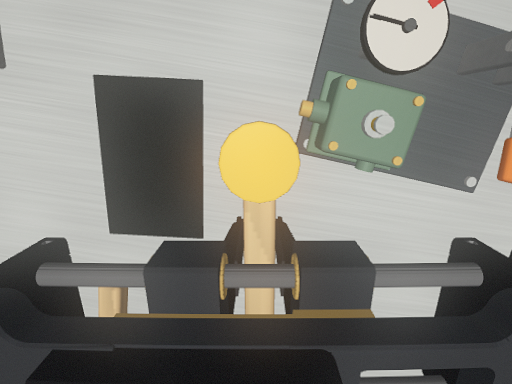

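Run:
```python
from h import *
p=np.load("p.npy",allow_pickle=True).item();im=p["pixels"]
hsv=cv2.cvtColor(im,cv2.COLOR_RGB2HSV)
m=cv2.inRange(hsv,(20,150,150),(32,255,255));m[:100]=0;m[195:]=0;m[:,:200]=0;m[:,310:]=0
(c,r)=cv2.minEnclosingCircle(cv2.findNonZero(m));print(c,r)
print("head top",at(p,(c[1],c[0]),250.6),"exp",451+50*np.cos(.166),159.3+50*np.sin(.166))
for z in (88,92): print("pin",at(p,(122,384.5),z),at(p,(123.7,384.9),z))
# crop of wrist + pin region enlarged
save("pin.png",cv2.resize(im[85:165,330:440],None,fx=5,fy=5,interpolation=2))
```

```text
(258.7734069824219, 161.87828063964844) 40.24232482910156
head top [509.64027041 169.74587203 250.6       ] exp 500.31268049167977 167.5619333527633
pin [542.9635198   47.25790465  88.        ] [541.42490013  46.37819121  88.        ]
pin [542.75674655  49.08319788  92.        ] [541.24051043  48.21628235  92.        ]
```

View pics/pin.png

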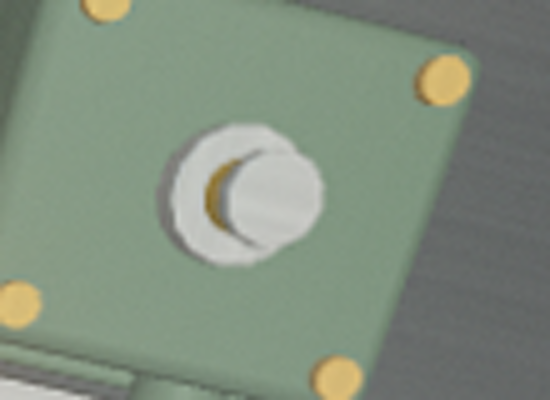

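```bash
python3 -m inch '[[[0.05,0.3,0.1],0,1],[[0.05,0.3,0.1],0,1],[[0.05,0.3,0.1],0,1],[[0.05,0.3,0.1],0,1],[[0.05,0.3,0.1],0,1],[[0.05,0.3,0.1],0,1],[[0.04,0.28,0],0,1],[[0,0,0],0,1],[[0,0,0],0,1],[[0,0,0],0,1]]'
python3 - <<'E'
from h import *
p=eyes.read_camera("scene");q=eyes.read_camera("top")
a=cv2.resize(p["pixels"][160:260,200:320],(480,400),interpolation=2)
b=cv2.resize(q["pixels"][110:210,200:280],(320,400),interpolation=2)
save("s3.png",np.hstack([a,b]))
s=env.state();print(s["t"],s["eef_pos"],s["tcp_rot"])
t=s["eef_pos"];y=s["tcp_rot"][2]
u=np.array([np.cos(y),np.sin(y),0]);h=t+50*u
for n,X in dict(bot=h+[0,0,-21],top=h+[0,0,59],end=t-97*u+[0,0,19],pin=[541,47.5,90]).items():
    r=px(p,X);r2=px(q,X);print(n,"scene crop xy",(r[1]-200)*4,(r[0]-160)*4,"top crop xy",480+(r2[1]-200)*4,(r2[0]-110)*4)
E
```

```text
t: 9.4
eef_pos: [491.8, 39.8, 156.1]
tcp_rot: [3.142, -0.0, 0.167]
ft_force: [0.1, -0.4, -4.3]
opening: 0.226
grip_force: 30.0
9.5 [491.82464203  39.7889306  156.07420831] [ 3.14151773e+00 -1.52060618e-04  1.67290066e-01]
bot scene crop xy 234.2673011772083 182.52800338220868 top crop xy 648.406611536833 201.15735714638402
top scene crop xy 233.29899547989135 100.47363410758442 top crop xy 646.9103166071006 176.44826915851354
end scene crop xy 357.98435426425567 31.88052215332516 top crop xy 672.1502653314419 363.38271079071035
pin scene crop xy 234.34146546791953 224.66592080072678 top crop xy 649.8763876042766 214.0700650691415
```

View pics/s3.png

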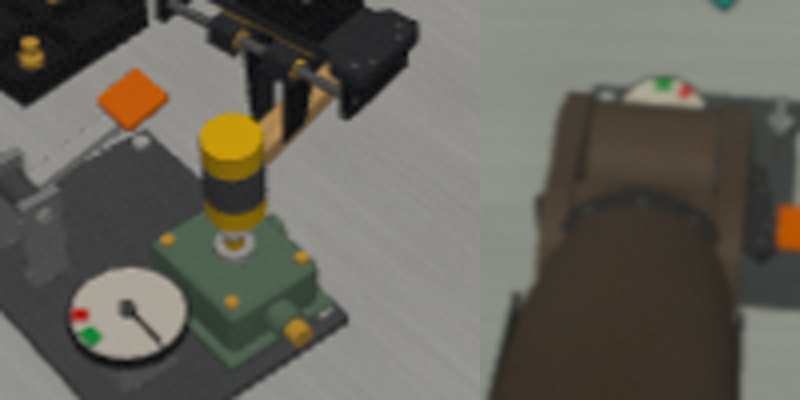

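Run:
```python
from h import *
p=np.load("p.npy",allow_pickle=True).item();print("fx",p["fx"],p["distortion"])
y=.167;R=np.array([[np.cos(y),-np.sin(y),0],[np.sin(y),np.cos(y),0],[0,0,1]])
o1,d1=ray(p,(161.9,258.8));o1-=[451,159.3,191.8]
q=eyes.read_camera("scene");o2,d2=ray(q,(160+137/4,200+232/4));o2-=[491.8,39.8,156.1]
A=np.stack([d1,-d2],1);k=np.linalg.lstsq(A,o2-o1,rcond=None)[0]
a,b=o1+k[0]*d1,o2+k[1]*d2;print(R.T@a,R.T@b)
```

```text
fx 266.3831286169999 [-0.02870568  0.          0.          0.          0.        ]
[54.20538241  0.60426324 27.75615172] [53.47716648  1.29453002 27.88294774]
```

Triangulation puts the head about 30 mm too low: the fingers closed late, during the lift, so the grip is only at the tips. I'll return to the mat and regrip.

```bash
python3 -m inch '[[[0,0,-0.3],0,1],[[0,0,-0.3],0,1],[[0.01,-0.4,-0.2],0,1],[[0.01,-0.58,0],0,1],[[0.01,-0.6,0],0,1],[[0.01,-0.6,0],0,1],[[0.01,-0.6,0],0,1],[[0.01,-0.6,0],0,1],[[0,-0.6,0],0,1],[[0,-0.49,0],0,1]]'
python3 -m inch '[[[0,0,0.4],0,1],[[0,0,0.5],0,1],[[0,0,0.5],0,1],[[0,0,0.4],0,1],[[0,0,0.25],0,1],[[0,0,0.15],0,1],[[0,0,0.05],0,1],[[0,0,0.05],0,1],[[0,0,0.05],0,1],[[0,0,0],0,1]]'
```

```text
t: 10.8
eef_pos: [450.4, 306.0, 203.9]
tcp_rot: [-3.142, 0.0, 0.168]
ft_force: [0.7, 0.3, -3.2]
opening: 0.227
grip_force: 30.0
t: 12.05
eef_pos: [451.0, 304.5, 63.0]
tcp_rot: [3.142, -0.0, 0.167]
ft_force: [-0.6, 0.0, -3.0]
opening: 0.222
grip_force: 30.0
```

```bash
python3 -m inch '[[[0,0,0.05],0,1],[[0,0,0.05],0,1],[[0,0,0.05],0,1],[[0,0,0.05],0,1],[[0,0,0],0,-0.3],[[0,0,0],0,-0.6],[[0,0,0],0,-1],[[0,0,0],0,-1],[[0,0,0],0,-1],[[0,0,0],0,-1]]'
cat > m.py <<'E'
from h import *
p=eyes.read_camera("wrist");save("w4.png",p["pixels"]);np.save("p.npy",p,allow_pickle=True)
for n,z in dict(mallet=3,mallet_grip=43).items():
    for d in eyes.spot_point(n,p)[:2]: print(n,d["score"],np.round(d["centre"]),at(p,d["centre"],z))
m=eyes.cut_out("mallet",p)[0]["mask"]
h=cv2.cvtColor(p["pixels"],cv2.COLOR_RGB2HSV)
y=cv2.inRange(h,(20,150,150),(32,255,255))*m
(c,r)=cv2.minEnclosingCircle(cv2.findNonZero(y));print("head",c,r,at(p,c[::-1],83),22*p["fx"]/r)
s=env.state();print(s["t"],s["eef_pos"],s["tcp_rot"])
E
python3 m.py
```

```text
t: 13.3
eef_pos: [451.0, 304.5, 50.9]
tcp_rot: [3.142, -0.0, 0.167]
ft_force: [-0.8, 0.1, 0.1]
opening: 0.797
grip_force: 0.0
mallet_grip 0.95 [234. 261.] [445.61411961 303.30445805  43.        ]
head (258.9499816894531, 170.12542724609375) 41.13650894165039 [500.63814005 313.66607134  83.        ] 142.46296004084002
13.5 [450.98116059 304.4545614   50.91341103] [3.14149848e+00 2.70557938e-05 1.66597625e-01]
```

View pics/w4.png

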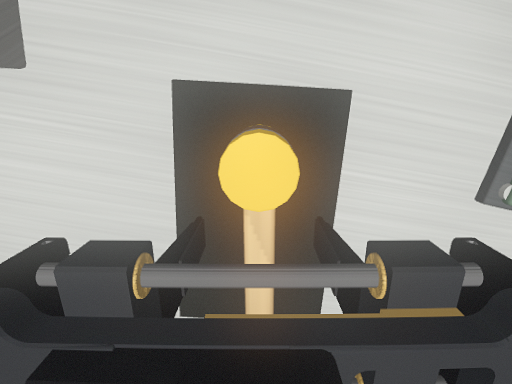

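The mallet stands upright on the mat (head at [170,259]) with the handle centred between the fingers. I'll descend, close fully, and only then lift.

```bash
python3 -m inch '[[[0,0,0.25],0,-1],[[0,0,0.2],0,-0.5],[[0,0,0],0,1],[[0,0,0],0,1],[[0,0,0],0,1],[[0,0,0],0,1],[[0,0,0],0,1],[[0,0,0],0,1],[[0,0,0],0,1],[[0,0,0],0,1]]'
```

```text
t: 14.75
eef_pos: [451.0, 304.5, 24.0]
tcp_rot: [3.141, -0.0, 0.167]
ft_force: [-0.3, 0.5, 0.2]
opening: 0.23
grip_force: 30.0
```

```bash
python3 -m inch '[[[0,0,-0.5],0,1],[[0,0,-0.6],0,1],[[-0.01,0.3,-0.6],0,1],[[-0.01,0.6,-0.6],0,1],[[-0.01,0.65,0],0,1],[[-0.01,0.65,0],0,1],[[-0.01,0.65,0],0,1],[[-0.01,0.65,0],0,1],[[-0.01,0.6,0],0,1],[[0,0.38,0],0,1]]'
python3 - <<'E'
from h import *
q=eyes.read_camera("scene")
s=env.state();t=s["eef_pos"];y=s["tcp_rot"][2];print(s["t"],t,y,s["ft_force"])
u=np.array([np.cos(y),np.sin(y),0]);h=t+50.4*u
for n,X in dict(bot=h+[0,0,-21],top=h+[0,0,59],pin=[541,47.5,90]).items(): print(n,px(q,X))
im=q["pixels"];hsv=cv2.cvtColor(im,cv2.COLOR_RGB2HSV)
m=cv2.inRange(hsv,(20,150,120),(32,255,255));m[:,:235]=0;m[:,280:]=0;m[:155]=0;m[230:]=0
n,l,st,c=cv2.connectedComponentsWithStats(m);print(st[1:][st[1:,4]>15],c[1:][st[1:,4]>15][:,::-1])
save("s5.png",cv2.resize(im[150:250,200:320],(600,500),interpolation=2))
E
```

```text
t: 16.0
eef_pos: [491.1, 37.2, 161.6]
tcp_rot: [-3.142, 0.001, 0.166]
ft_force: [-1.2, -0.1, -3.2]
opening: 0.23
grip_force: 30.0
16.05 [491.63601546  35.68562815 161.56629614] 0.16515774146240236 [ 0.83078194 -1.29702579 -3.6667403 ]
bot [203.5390877  257.51313341]
top [182.88137057 257.21554313]
pin [216.1664802  258.58536637]
[[250 179  16  16 203]
 [253 203  13   8  54]] [[185.97536946 257.89162562]
 [206.2962963  258.7962963 ]]
```

View pics/s5.png

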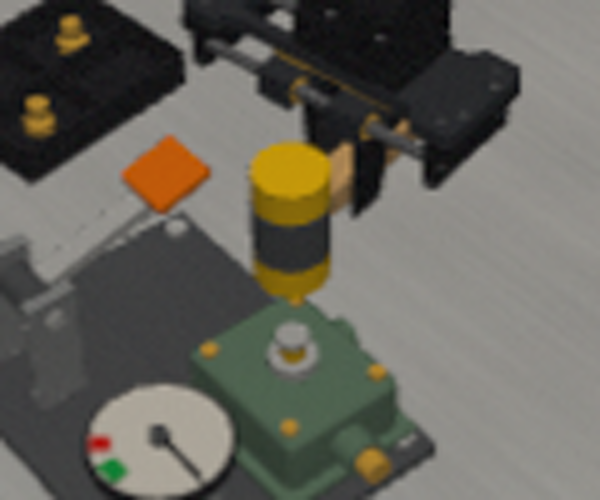

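```bash
python3 -m inch '[[[0,-0.04,0.2],0,1],[[0,0,0.3],0,1],[[0,0,0.2],0,1],[[0,0,0.04],0,1],[[0,0,0.04],0,1],[[0,0,0.04],0,1],[[0,0,0.04],0,1],[[0,0,0.04],0,1],[[0,0,0.04],0,1],[[0,0,0.04],0,1]]'
python3 -m inch '[[[0,0,0.04],0,1],[[0,0,0.04],0,1],[[0,0,0.04],0,1],[[0,0,0.02],0,1],[[0,0,0.02],0,1],[[0,0,0],0,1],[[0,0,0],0,1],[[0,0,0],0,1],[[0,0,0],0,1],[[0,0,0],0,1]]'
```

```text
t: 17.3
eef_pos: [491.1, 41.1, 103.2]
tcp_rot: [3.141, -0.0, 0.167]
ft_force: [-3.0, -0.8, 3.6]
opening: 0.231
grip_force: 30.0
t: 18.55
eef_pos: [489.8, 41.0, 93.8]
tcp_rot: [-3.141, 0.002, 0.167]
ft_force: [-10.4, -2.2, 15.3]
opening: 0.227
grip_force: 30.0
```

```bash
python3 -m inch '[[[0,0,-0.1],0,1],[[0,0,-0.2],0,1],[[0,0,-0.3],0,1],[[0,0,-0.3],0,1],[[0,0,-0.2],0,1],[[0,-0.3,0],0,1],[[0,-0.4,0],0,1],[[0,-0.4,0],0,1],[[0,-0.2,0],0,1],[[0,0,0],0,1]]'
python3 - <<'E'
from h import *
q=eyes.read_camera("scene");s=env.state();print(s["t"],s["eef_pos"])
for z in(72,78,80,84,92): r=px(q,[541,47.5,z]);print(z,r,"crop",(r[::-1]-[230,170])*8)
save("s6.png",cv2.resize(q["pixels"][170:240,230:320],None,fx=8,fy=8,interpolation=2))
E
```

```text
t: 19.8
eef_pos: [477.8, 118.7, 159.2]
tcp_rot: [3.142, 0.001, 0.168]
ft_force: [-0.5, 0.3, -4.3]
opening: 0.231
grip_force: 30.0
19.85 [477.94917604 118.18160182 159.30816083]
72 [220.26441636 258.63543656] crop [229.08349247 402.11533088]
78 [218.90854465 258.61885882] crop [228.95087053 391.26835722]
80 [218.45435368 258.61330806] crop [228.9064645  387.63482945]
84 [217.54259912 258.60216908] crop [228.81735262 380.34079293]
92 [215.70549578 258.57974019] crop [228.63792151 365.64396623]
```

View pics/s6.png

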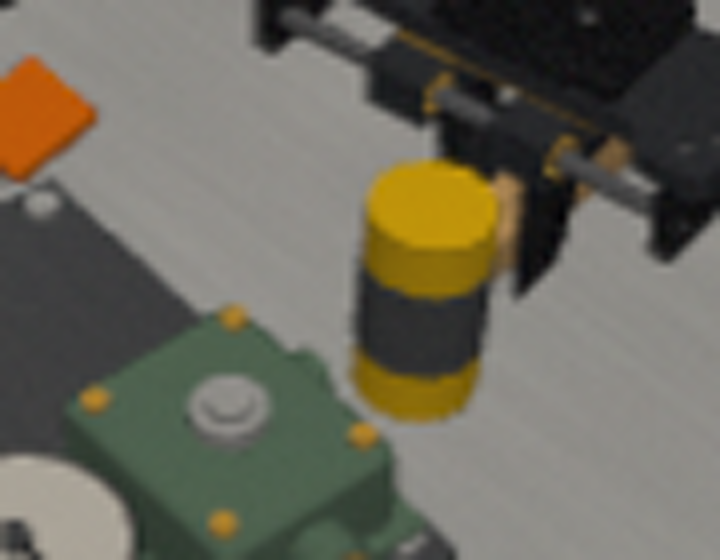

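The head sits flush on the collar at crop (230,405), with no yellow shank visible, so the pin is home. The mallet goes back to its mat.

```bash
python3 -m inch '[[[0.01,-0.4,0],0,1],[[0.01,-0.6,0],0,1],[[0.01,-0.6,0],0,1],[[0.01,-0.6,0],0,1],[[0.01,-0.6,0],0,1],[[0.01,-0.34,0],0,1],[[0.01,0,0.3],0,1],[[0,0,0.5],0,1],[[0,0,0.5],0,1],[[0,0,0.3],0,1]]'
python3 -m inch '[[[0,0,0.2],0,1],[[0,0,0.1],0,1],[[0,0,0.05],0,1],[[0,0,0.03],0,1],[[0,0,0.03],0,1],[[0,0,0.03],0,1],[[0,0,0.03],0,1],[[0,0,0],0,1],[[0,0,0],0,1],[[0,0,0],0,1]]'
```

```text
t: 21.1
eef_pos: [451.0, 303.6, 62.1]
tcp_rot: [3.141, 0.001, 0.166]
ft_force: [0.6, 1.7, -3.8]
opening: 0.228
grip_force: 30.0
t: 22.35
eef_pos: [451.0, 304.5, 35.4]
tcp_rot: [3.142, -0.0, 0.167]
ft_force: [0.5, 0.2, -4.2]
opening: 0.232
grip_force: 30.0
```

```bash
python3 -m inch '[[[0,0,0.04],0,1],[[0,0,0.04],0,1],[[0,0,0.03],0,1],[[0,0,0.02],0,1],[[0,0,0.02],0,1],[[0,0,0.01],0,1],[[0,0,0.01],0,1],[[0,0,0],0,1],[[0,0,0],0,1],[[0,0,0],0,1]]'
```

```text
t: 23.6
eef_pos: [451.0, 304.5, 25.1]
tcp_rot: [3.142, -0.0, 0.167]
ft_force: [0.3, -0.6, -3.4]
opening: 0.23
grip_force: 30.0
```

```bash
python3 -m inch '[[[0,0,0.02],0,1],[[0,0,0.02],0,1],[[0,0,0.02],0,1],[[0,0,0.02],0,1],[[0,0,0],0,0.2],[[0,0,0],0,-0.2],[[0,0,0],0,-0.5],[[0,0,0],0,-0.8],[[0,0,0],0,-1],[[0,0,0],0,-1]]'
python3 -m inch '[[[0,0,0],0,-1],[[0,0,0],0,-1],[[0,0,-0.3],0,-1],[[0,0,-0.6],0,-1],[[0,0,-0.8],0,-1],[[0,0,-0.8],0,-1],[[0,0,-0.7],0,-1],[[0,0,0],0,1],[[0,0,0],0,1],[[0,0,0],0,1]]'
python3 - <<'E'
from h import *
np.set_printoptions(precision=1,suppress=True)
p=eyes.read_camera("wrist")
for n,z in dict(mallet=3,mallet_grip=43,mat=0).items():
    for d in eyes.spot_point(n,p)[:1]: print(n,d["score"],np.round(d["centre"]),at(p,d["centre"],z))
q=eyes.read_camera("top");s=env.state();print(s["t"],s["eef_pos"],s["tcp_rot"])
def show(n,z,k=2):
    for d in eyes.spot_point(n,q)[:k]: print(n,round(d["score"],2),np.array(d["centre"]),at(q,d["centre"],z))
show("dial",67);show("pointer_tip",68);show("marker_mid",67);show("lever_pad",122)
a=p["pixels"];b=cv2.resize(q["pixels"][115:200,220:310],(288*384//384,272),interpolation=2)
o=np.zeros((384,800,3),np.uint8);o[:,:512]=a;o[:272,512:]=b;save("w7.png",o)
E
```

```text
t: 24.85
eef_pos: [451.0, 304.5, 20.3]
tcp_rot: [3.142, 0.0, 0.167]
ft_force: [-1.0, -0.5, -0.3]
opening: 0.804
grip_force: 0.0
t: 26.1
eef_pos: [450.5, 304.2, 211.0]
tcp_rot: [3.141, 0.002, 0.167]
ft_force: [0.5, 0.6, -0.2]
opening: 0.738
grip_force: 0.0
mallet 0.95 [132. 258.] [504.5 315.6   3. ]
mallet_grip 0.85 [179. 258.] [447.9 306.3  43. ]
mat 0.74 [176. 258.] [442.5 306.1   0. ]
26.35 [450.9 304.4 211.8] [3.1 0.  0.2]
dial 0.84 [140.5 244. ] [632.3  45.3  67. ]
dial 0.61 [158.3 264.7] [568.3 -30.8  67. ]
pointer_tip 0.56 [136.2 233.9] [647.1  82.2  68. ]
lever_pad 0.57 [167.  279.3] [524.6 -79.8 122. ]
```

View pics/w7.png

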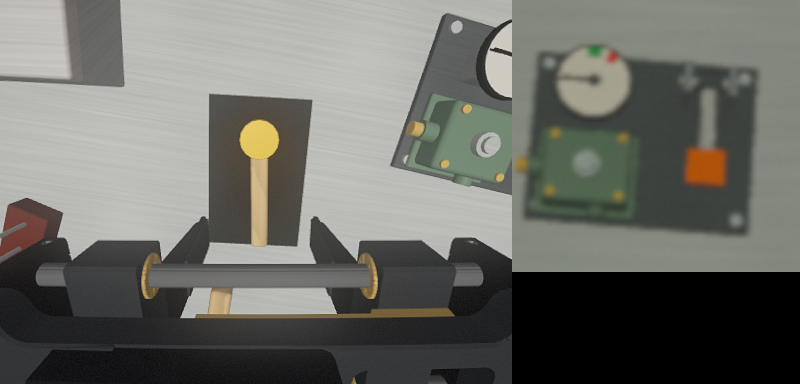

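The mallet stands upright on the mat (head at [140,259]). In the top crop, green is at (594,50) and red at (613,57), around the dial centre (594,80). The fingers now go over the lever pad, where the wrist camera can see the dial.

```bash
python3 -m inch '[[[0.01,0.5,0],0,1],[[0.01,0.65,0],0,1],[[0.01,0.7,0],0,1],[[0.01,0.7,0],0,1],[[0.01,0.7,0],0,1],[[0.02,0.7,0],0,1],[[0.02,0.7,0],0,1],[[0.02,0.7,0],0,1],[[0.02,0.7,0],0,1],[[0.01,0.48,0],0,1]]'
cat > d.py <<'E'
from h import *
np.set_printoptions(precision=3,suppress=True)
R={}
for c in ("wrist","top","scene"):
    p=eyes.read_camera(c);im=p["pixels"];hsv=cv2.cvtColor(im,cv2.COLOR_RGB2HSV)
    dc=px(p,[637,39,67]);yy,xx=np.mgrid[:384,:512]
    ok=np.hypot(yy-dc[0],xx-dc[1])<np.linalg.norm(px(p,[637,84,67])-dc)*1.15
    W={}
    def cen(m,z):
        r=np.argwhere(m&ok)
        return (at(p,r.mean(0),z)[:2],len(r)) if len(r) else (None,0)
    H,S,V=[hsv[...,i] for i in range(3)]
    W["green"]=cen((H>45)&(H<85)&(S>120),67);W["red"]=cen(((H<6)|(H>174))&(S>150),67)
    for n,z in (("dial",67),("pointer_tip",68),("marker_mid",67)):
        l=eyes.spot_point(n,p)
        if l: W[n]=(at(p,l[0]["centre"],z)[:2],l[0]["score"])
    print(c,W)
    if "dial" in W:
        b=[(k,np.arctan2(*(v[0]-W["dial"][0])[::-1])) for k,v in W.items() if k!="dial" and v[0] is not None];print({k:round(float(np.pi/2-a),3) for k,a in b})
    l=eyes.spot_point("lever_pad",p)
    if l: print("pad",[(at(p,d["centre"],122),round(d["score"],2)) for d in l[:2]])
    save(f"d_{c}.png",im)
s=env.state();print(s["t"],s["eef_pos"],s["tcp_rot"],s["ft_force"])
E
python3 d.py
```

```text
t: 27.8
eef_pos: [524.4, -82.2, 212.4]
tcp_rot: [3.141, -0.0, 0.166]
ft_force: [0.1, -0.0, 0.1]
opening: 0.003
grip_force: 0.0
wrist {'green': (None, 0), 'red': (array([668.169,  22.981]), 11), 'dial': (array([638.266,  39.338]), 0.73), 'pointer_tip': (array([640.104,  83.294]), 0.68), 'marker_mid': (array([670.419,  42.893]), 0.62)}
{'red': 2.071, 'pointer_tip': 0.042, 'marker_mid': 1.461}
pad [(array([527.808, -82.282, 122.   ]), 0.91)]
top {'green': (array([670.359,  41.059]), 4), 'red': (array([663.374,  20.897]), 2), 'dial': (array([629.856,  40.147]), 0.55), 'pointer_tip': (array([639.242,  80.87 ]), 0.34), 'marker_mid': (array([ 489.786, -266.062]), 0.66)}
{'green': 1.548, 'red': 2.092, 'pointer_tip': 0.227, 'marker_mid': 3.571}
scene {'green': (array([671.356,  39.989]), 14), 'red': (array([666.323,  21.103]), 8), 'dial': (array([638.613,  39.664]), 0.9), 'pointer_tip': (array([653.053,  95.153]), 0.39)}
{'green': 1.561, 'red': 2.161, 'pointer_tip': 0.255}
pad [(array([526.403, -93.671, 122.   ]), 0.83)]
28.55 [524.263 -80.304 212.376] [ 3.142 -0.     0.167] [-0.317  0.732  0.41 ]
```

```bash
python3 -m inch '[[[0,0,0.4],0,1],[[0,0,0.5],0,1],[[0,0,0.4],0,1],[[0,0,0.1],0,1],[[0,0,0.1],0,1],[[0,0,0.1],0,1],[[0,0,0.1],0,1],[[0,0,0.1],0,1],[[0,0,0.1],0,1],[[0,0,0.1],0,1]]'
cat > e.py <<'E'
from h import *
for c in ("wrist","scene"):
    p=eyes.read_camera(c)
    l=eyes.spot_point("dial",p);C=at(p,l[0]["centre"],67)[:2];print(c,C,l[0]["score"])
    C=np.array([637.8,39]) if np.linalg.norm(C-[637.8,39])>4 else C
    A=np.arange(-.6,2.9,.02)  # clockwise from world +y
    hsv=cv2.cvtColor(p["pixels"],cv2.COLOR_RGB2HSV).astype(np.float32);rgb=p["pixels"].astype(np.float32)
    def samp(r,z):
        u=np.array([px(p,[C[0]+r*np.sin(a),C[1]+r*np.cos(a),z]) for a in A],np.float32)
        return cv2.remap(rgb,u[None,:,1],u[None,:,0],1)[0]
    o=np.mean([samp(r,67) for r in(31,34,37)],0);i=np.mean([samp(r,68) for r in(15,20,25,28)],0)
    g=np.clip(o[:,1]-np.maximum(o[:,0],o[:,2])-8,0,None);rd=np.clip(o[:,0]-o[:,1]-25,0,None);k=np.clip(.75*np.median(i.sum(1))-i.sum(1),0,None)
    f=lambda w:round(float((w*A).sum()/max(w.sum(),1e-6)),3)
    print("green",f(g),"width",(g>g.max()/2).sum()*.02,"red",f(rd),"pointer",f(k),"w",(k>k.max()/2).sum()*.02,"G-P",round(f(g)-f(k),3))
s=env.state();print(s["t"],s["eef_pos"],s["ft_force"])
E
python3 e.py
```

```text
t: 29.8
eef_pos: [523.6, -80.4, 92.5]
tcp_rot: [-3.141, 0.001, 0.167]
ft_force: [-6.3, -1.3, 8.5]
opening: 0.005
grip_force: 4.3
wrist [ 521.05104726 -225.06063485] 0.68
green 0.0 width 0.0 red 0.0 pointer 1.351 w 1.0 G-P -1.351
scene [645.74667779  37.64466143] 0.63
green 1.533 width 0.44 red 2.159 pointer 1.168 w 0.16 G-P 0.365
30.0 [523.57656359 -80.46627303  92.58627242] [-6.39762334 -0.40796842  9.00156405]
```

```bash
python3 -m inch '[[[0,0,0.03],0,1],[[0,0,0.03],0,1],[[0,0,0.03],0,1],[[0,0,0.03],0,1],[[0,0,0.03],0,1],[[0,0,0],0,1],[[0,0,0],0,1],[[0,0,0],0,1],[[0,0,0],0,1],[[0,0,0],0,1]]'; python3 e.py
```

```text
t: 31.25
eef_pos: [523.5, -80.4, 83.8]
tcp_rot: [-3.141, 0.001, 0.167]
ft_force: [-7.0, -0.6, 9.1]
opening: 0.005
grip_force: 4.8
wrist [637.64922345  41.47130977] 0.76
green 0.0 width 0.0 red 0.0 pointer 1.404 w 0.32 G-P -1.404
scene [633.45964646  36.92991264] 0.74
green 1.545 width 0.44 red 2.16 pointer 1.506 w 0.2 G-P 0.039
31.45 [523.47572927 -80.4264614   83.7742583 ] [-6.9184121  -0.55751136  8.85562993]
```

```bash
python3 -c "
from cell import env
print(env.job_done()); s=env.state(); print(s['t'],s['eef_pos'])"
```

```text
the job is handed in; nothing more can be done
None
the job is handed in; nothing more can be done
```

The job is handed in with no verdict returned: the pin looks home, the mallet stands free on its mat, and the fingers hold the lever with about 9 N, the pointer about 0.04 rad from the green middle (limit 0.22).

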